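# Press the liner into a sample-cup lid and hold

## Task

Take the sample-cup lid that lies the right way up (rim down, closed top up), lay it flat between the four pins on the pulled-out slide of the small bench press, still rim down, let go of it, and push the slide by its post fully home under the plunger. Then press the plunger's knob down half-way, 15 mm of its 30 mm travel, so that the sprung foot bears on the lid, and finish while still holding the knob at that depth: do not let it come up. Leave the upside-down lid, the cup of leaf and the dropper bottle where they stand.

Things in the scene. Friction and masses are not known exactly. Their poses are not given: they have to be found in the camera images.
- lid_center (a point): centre (half-way up) of the lid to use: a pale screw lid of a sample cup, a disc 50 mm across and 10 mm high, lying rim down on the worktop with its closed face up; z axis points out of the closed face (up here). 15 g
- spare_center (a point): centre of a second, equal lid, lying upside down (closed face on the worktop, its z axis points down); leave it alone. Which of the two lies left or right of the press varies
- press: bench press, fixed: grey base 225 x 100 x 16 mm, rails to 22.5 mm. Origin on the worktop, x along the base away from the robot (yaw up to 0.2 rad), z up; base spans x = -75 to 150 mm. A column at its far end carries a guide arm over the slide (x = 38 to 148 mm, 46 mm wide, underside at 64, top at 90 mm). Plunger axis at x = 60 mm, y = 0
- press_slide (a joint): the slide: how far it is pulled out toward the robot, in m: 0 = fully home (seat centred under the plunger, hard stop), at most 0.11; it starts pulled out 0.085 to 0.105. It moves along the press's x axis with about 1.5 N of friction and stays where it is left
- slide_seat (a point): centre of the lid's seat on the slide's flat top, 24 mm above the worktop; axes as the press. Four steel pins, 6 mm thick, 9.5 mm high, round-topped, stand at 21 mm either way in x and y from it; the lid lies between them with 1.5 mm of play, and the 36 mm gaps between pins admit fingers. The slide plate is 70 mm wide, from 75 mm in front of the seat to 35 mm behind
- slide_post (a point): the slide's push post: upright black cylinder 18 mm thick, 36 mm high above the slide's top (top at 60 mm above the worktop), 90 mm in front of the seat; the point is on its axis, 22 mm above the slide's top (46 mm above the worktop). It can be pinched from above or pushed from the front
- press_knob (a joint): the plunger's travel downward in m: 0 = up (at rest), 0.03 = bottomed; wanted 0.015. It is spring-loaded and returns by itself: 1.5 N + 250 N/m, plus, once the foot is on the lid (after about 6 mm of travel), 2 N + 500 N/m from the foot's own spring: about 12 N in all at 15 mm
- knob_top (a point): centre of the flat top of the plunger's black mushroom knob, 36 mm across and 22 mm high, 142 mm above the worktop when up; press it straight down. A dark groove ring on the bright stem, 15 mm above the guide arm at rest, comes level with the guide's top at half travel
- press_foot: the plunger's round foot, 40 mm across, 8 mm high, hanging under the guide arm; origin at the centre of its underside, 40 mm above the worktop at rest (6 mm above a lid on the seat)
- cup_center (a point): centre of a clear sample cup of chopped leaf, 51 mm across, 64 mm high, standing on the worktop to the right; a bystander
- dropper_center (a point): centre of a small white dropper bottle with a coloured cap, 33 mm across, 94 mm high, standing on the worktop to the left; a bystander
Mind the look-alikes: they are no part of the job. What is shaped like the part that bears lid_center but pink, purple or turquoise is not meant.

How it is judged:
By the outcome, as a careful person would: the job done as asked, in the order asked, and still so for the second after the job is handed in, while the arm keeps its last pose, push and grip.
It also fails if it takes over 54 s, if anything falls off the work surface, if the arm or the gripper's body presses on something with over 40 N, if the wrist force passes 120 N, or if a joint passes its speed limit or range.

## Robot

A 7-joint arm with a two-finger parallel gripper is mounted at the origin on a cart in front of the work surface, level with it; the furniture and walls round the work are solid. World frame = base frame: x ahead of the robot, y to its left, z up, the work surface at z = 0. Lengths are in m, angles in rad, forces in N, time in s.
With the tool pointing down it reaches from about 0.425 to 0.925 m from the base axis. Payload 6.8 kg.
Tool frame: the origin (TCP) lies on the centre line of the jaws, within the pads' length; the fingertips stand 19 mm ahead of it and the grasp point (between the pads) is the TCP; z points along the fingers, y is the line along which they close (so a half turn about z gives the same grasp; the last joint's range is limited). The gripper opens to 85 mm and grips with 20 to 120 N. Pads are 22 mm wide; open, the fingers measure 114 mm over their backs; the gripper's body (76 mm by 85 mm) begins 54 mm behind the grasp point. The pads swing forward as they close: fully open they stand 13 mm farther back than shut.
Start: joints at [-1.374, 0.477, 0.022, 1.555, -0.011, 1.109, -0.083], TCP at [0.203, 0.644, 0.25] pointing down, gripper open.
Joint ranges: [-2.96, 2.96], [-0.34, 2.1], [-1.41, 1.46], [0.24, 2.44], [-1.37, 4.51], [0.17, 1.92], [-2.96, 2.96]. Speed limits (rad/s): [2.39, 2.39, 3.14, 3.14, 3.14, 3.14, 3.14].

## Interface

Orientations are given as a rotation vector (axis times angle).
In Python, from bench import r gives the robot as it stands. The module is installed in compiled form; this text tells all that it offers.
- The arm moves only by the tool arm_command, never from a script. Its argument "rows" is a list of rows, each an object of numbers: "fingers": the opening, from -1 (shut) to 1 (fully open); "x", "y", "z": the shift along the tool's x, y, z in m; "ax", "ay", "az": the turn, a rotation vector about the tool's x, y, z in degrees. In form: [{"fingers": .., "x": .., "y": .., "z": .., "ax": .., "ay": .., "az": ..}, ...]. A call has 1 to 10 rows; each row shifts and turns the commanded pose from where the row before left it, along the tool's axes as they then stand; what a row does not reach is not made up. A row lasts 1/12 s, in which the tool goes at most 41.7 mm and 7.16 degrees, less where a joint would pass 70% of its speed; a pose out of reach is approached as far as the arm can. A call is refused whole if a number of a shift passes 0.0417 or a number of a turn 7.16, either way. A call with a gripper value outside its range is refused whole. The fingers move at their own pace and stop on an object; "grip_force" is the grip in N (left out, the last holds). Time passes only in rows, so rows that do not move let the fingers close. It gives the time, the measured TCP pose, the force, the opening and the grip force at its end, in the units of the state.
- r.get_obs(): the state, without advancing time (a new reading comes with each control period).
- r.grab_frame(name): name is "side" or "top"; returns a dict with "frame" (480x640x3 uint8, red, green, blue), "depth" (480x640 float32, m along the optical axis (not along the pixel's ray), 0 where there is no reading), "K" (3x3 intrinsics, pixels), "distortion" ([k1, k2, p1, p2, k3] as OpenCV has them; the pictures are not rectified), "world_from_camera" (4x4, takes a point from camera to world coordinates). Camera axes: x right, y down, z forward; pixel columns grow to the right and rows downward; lengths in m; the calibration is good to about 2 mm. A picture is of the moment at which its call begins.
- r.hand_in(): hands the job in; it is judged then, once.
The state is a dict: "clock": time; "joints": joint angles; "qvel": joint speeds; "tau": joint torques, N m; "tcp_pos": TCP position; "orientation": TCP orientation; "contact_force": force on the tool from outside, world axes, zero at the start; "moment": the same for the moment, N m; "grip_width": finger opening in m; "gripper_force": force on a finger pad.
Only numpy, scipy, OpenCV 4.12 (cv2) and the standard library are available. Lean on these libraries where they do the work, as an engineer would, in place of code of your own. Each camera call takes 0.05 s, during which the arm holds its last target. There are 200 camera calls.

## Working session

There is one attempt and no reset: what is moved stays moved. The work goes in short steps, Python scripts to look and compute and a tool call to move; the robot and the scene stay as the last step left them, time stands still between calls to the robot, and variables do not carry over. Pictures are saved under pics/ and viewed, at most 10 in all, crops included, and the job is handed in when it is done.

Besides the shell and the picture viewer there is one more tool, called in YAML: its name, and indented under it one key for each argument. arm_command: Moves the arm, as the interface text tells. Its arguments: {"type":"object","properties":{"rows":{"type":"array"},"grip_force":{"type":"number"}},"required":["rows"]}

```bash
mkdir -p pics; cat > h.py <<'E'
import numpy as np, cv2
from bench import r
def grab(n):
    f=r.grab_frame(n); np.savez('%s.npz'%n,**{k:np.asarray(v) for k,v in f.items()}); return f
def load(n): return dict(np.load('%s.npz'%n))
def ray(f,u,v):
    p=cv2.undistortPoints(np.array([[[u,v]]],float),f['K'],f['distortion'])[0,0]
    T=f['world_from_camera']; return T[:3,3],T[:3,:3]@np.array([p[0],p[1],1])
def plane(f,u,v,z):
    o,d=ray(f,u,v); return o+d*(z-o[2])/d[2]
def proj(f,P):
    T=np.linalg.inv(f['world_from_camera']); return cv2.projectPoints(np.array(P,float).reshape(-1,1,3),cv2.Rodrigues(T[:3,:3])[0],T[:3,3],f['K'],f['distortion'])[0][:,0]
E
python3 - <<'E'
from h import *
for n in('top','side'):
    f=grab(n); cv2.imwrite(f'pics/{n}0.png',f['frame'][:,:,::-1]); print(f['world_from_camera'].round(3),f['K'])
print(r.get_obs())
E
```

```text
[[ 0.002 -0.985  0.171  0.374]
 [-1.     0.     0.012  0.027]
 [-0.012 -0.171 -0.985  1.221]
 [ 0.     0.     0.     1.   ]] [[598.53674488   0.         329.20402036]
 [  0.         598.53674488 244.10829239]
 [  0.           0.           1.        ]]
[[ 0.982 -0.122  0.144  0.435]
 [-0.189 -0.604  0.774 -0.664]
 [-0.007 -0.787 -0.616  0.681]
 [ 0.     0.     0.     1.   ]] [[456.57222356   0.         321.34884011]
 [  0.         456.57222356 238.42289268]
 [  0.           0.           1.        ]]
{'clock': 0.1, 'joints': array([-1.37411282,  0.47772479,  0.0223739 ,  1.55633993, -0.01148883,
        1.10928556, -0.08311715]), 'qvel': array([ 1.75839903e-03, -1.39742036e-03, -5.76837126e-05, -1.05371089e-03,
       -3.10258254e-04, -3.29614048e-04, -1.75879214e-03]), 'tau': array([ 4.03307757e-03, -5.97764146e+01,  1.61356363e+00, -2.81958318e+01,
        1.28336385e-02,  5.00657581e-03,  7.72489784e-06]), 'tcp_pos': array([0.20243961, 0.64341205, 0.24942393]), 'orientation': array([-4.76916474e-01, -3.10507436e+00,  2.55344316e-03]), 'contact_force': array([ 0.55961963,  0.78587117, -0.11303604]), 'moment': array([ 0.02303975, -0.01897899,  0.0159241 ]), 'gripper_force': 0.0, 'grip_width': 0.08570384528629052}
```

View pics/top0.png

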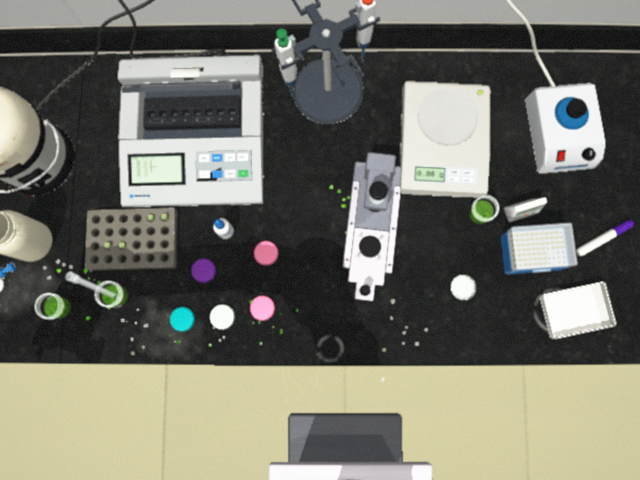

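View pics/side0.png

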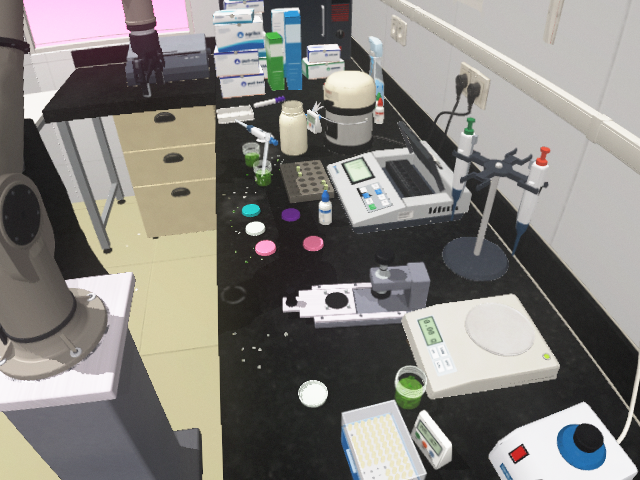

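Candidates in top: white lids at (222,317) and (462,287); the pink (266,253), (262,308), purple (203,270) and turquoise (181,319) discs are decoys. In the side view, the left white lid (255,229) looks plain and closed, and the right one (313,393) shows an open hollow inside a rim. I'll confirm this with one crop and measure in the same script.

```bash
python3 - <<'E'
from h import *
s=load('side');t=load('top')
c=lambda f,u,v,w,h,k:cv2.resize(f['frame'][v-h:v+h,u-w:u+w,::-1],None,fx=k,fy=k,interpolation=cv2.INTER_CUBIC)
a=np.vstack([np.hstack([c(s,255,229,25,25,6),c(s,313,393,25,25,6)]),]); b=c(t,372,230,38,75,4)
a=cv2.copyMakeBorder(a,0,b.shape[0]-a.shape[0] if b.shape[0]>a.shape[0] else 0,0,0,0)
# fill lower with top crops
x=np.hstack([c(t,222,317,25,25,6),c(t,462,287,25,25,6)]); a[300:600,:600]=x
b=c(t,372,230,25,75,4)
cv2.imwrite('pics/crop1.png',np.hstack([a[:600],b]))
hsv=cv2.cvtColor(t['frame'],cv2.COLOR_RGB2HSV)
def blobs(mask,box,name,z,f=t):
    u0,v0,u1,v1=box; m=np.zeros_like(mask); m[v0:v1,u0:u1]=mask[v0:v1,u0:u1]
    n,l,st,ce=cv2.connectedComponentsWithStats(m)
    for i in range(1,n):
        if st[i,4]>40: print(name,st[i],ce[i].round(1),plane(f,*ce[i],z).round(4))
white=((hsv[:,:,2]>150)&(hsv[:,:,1]<60)).astype(np.uint8); dark=(hsv[:,:,2]<60).astype(np.uint8)
blobs(white,(200,300,245,335),'L',.008); blobs(white,(445,270,480,305),'R',.008)
blobs(dark,(357,280,374,298),'post',.06); blobs(dark,(366,176,392,206),'knob',.142); blobs(dark,(356,232,384,260),'seat',.024)
for n,(u,v) in dict(L=(222,317),R=(462,287),Rrim=(462,298)).items():
    d=t['depth'][v-2:v+3,u-2:u+3]; print(n,np.median(d))
E
```

```text
L [210 305  24  25 483] [221.5 316.6] [0.4355 0.2592 0.008 ]
R [451 275  24  25 486] [462.6 287. ] [ 0.4959 -0.2298  0.008 ]
post [361 286   8   9  60] [364.6 289.8] [ 0.4853 -0.0281  0.06  ]
knob [370 182  18  17 235] [378.1 189.9] [ 0.6632 -0.0509  0.142 ]
seat [360 237  20  19 303] [369.5 246. ] [ 0.5777 -0.0404  0.024 ]
L 1.2048063
R 1.2179945
Rrim 1.214357
```

View pics/crop1.png

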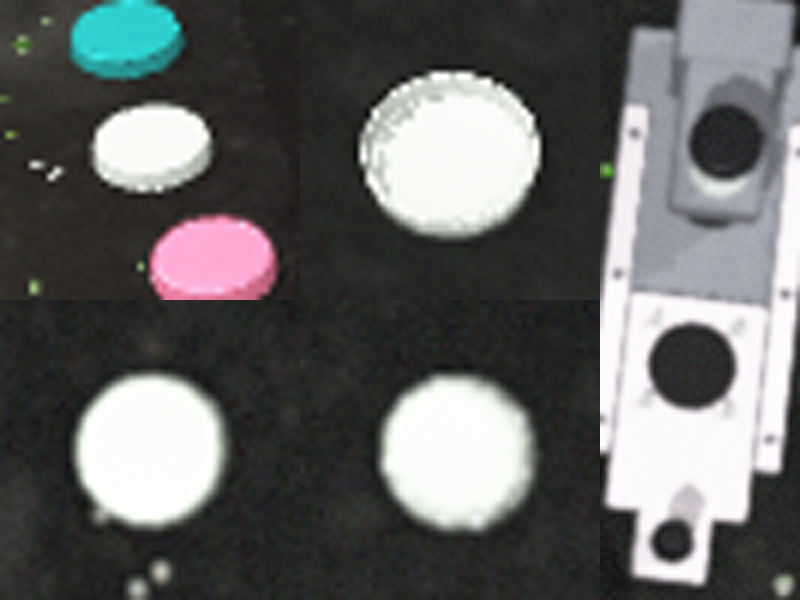

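The crop confirms it: the left lid, top (222,317) / side (255,229), is closed face up. The right one shows a hollow rim, so it's the spare. The seat disc is at (370,246) with pins around it, the post at (365,290) and the knob at (378,190).

```bash
cat >> h.py <<'E'
from scipy.spatial.transform import Rotation as Ro
def plan(p,ang):
    """shift in the target tool frame and turn (tool axes, deg) to reach p pointing down, tool y at world angle ang deg"""
    o=r.get_obs(); R=Ro.from_rotvec(o['orientation']); a=np.radians(ang)
    y=np.array([np.cos(a),np.sin(a),0]); z=np.array([0,0,-1.]); G=Ro.from_matrix(np.c_[np.cross(y,z),y,z])
    d=np.array(p)-o['tcp_pos']
    print('t',round(o['clock'],2),'pos',o['tcp_pos'].round(4),'turn',(R.inv()*G).as_rotvec(degrees=True).round(2),'shift',(G.inv().apply(d)*1000).round(1),'F',np.round(o['contact_force'],1),'w',round(o['grip_width'],4))
LID=(.4355,.2592); ANG=82.67
E
python3 -c "
from h import *
plan((*LID,.15),ANG)"
```

```text
t 0.1 pos [0.2024 0.6434 0.2494] turn [ -0.09  -0.   -10.13] shift [-280.2 -351.3   99.4] F [ 0.6  0.8 -0.1] w 0.0857
```

arm_command:
  rows:
    - {"az":-5.06,"fingers":0.53}
    - {"az":-5.06,"fingers":0.53}
    - {"x":-0.025,"y":-0.031,"z":0,"fingers":0.53}
    - {"x":-0.025,"y":-0.031,"z":0,"fingers":0.53}
    - {"x":-0.025,"y":-0.031,"z":0,"fingers":0.53}
    - {"x":-0.025,"y":-0.031,"z":0,"fingers":0.53}
    - {"x":-0.025,"y":-0.031,"z":0.01,"fingers":0.53}
    - {"x":-0.025,"y":-0.031,"z":0.01,"fingers":0.53}
    - {"x":-0.025,"y":-0.031,"z":0.01,"fingers":0.53}
    - {"x":-0.025,"y":-0.031,"z":0.01,"fingers":0.53}
  grip_force: 30

```text
validation failed for argument at $.ro...
```

arm_command:
  rows:
    - {"x":-0.025,"y":-0.031,"z":0.019,"fingers":0.53}
    - {"x":-0.025,"y":-0.031,"z":0.02,"fingers":0.53}
    - {"x":-0.025,"y":-0.031,"z":0.02,"fingers":0.53}
    - {"fingers":0.53}
    - {"fingers":0.53}
    - {"fingers":0.53}

```text
validation failed for argument at $.ro...
```

```bash
python3 -c "
from h import *
plan((*LID,.022),ANG)"
```

```text
t 0.1 pos [0.2024 0.6434 0.2494] turn [ -0.09  -0.   -10.13] shift [-280.2 -351.3  227.4] F [ 0.6  0.8 -0.1] w 0.0857
```

arm_command:
  rows:
    - {"fingers":0.53,"x":0.0,"y":0.0,"z":0.0,"ax":0.0,"ay":0.0,"az":-5.06}
    - {"fingers":0.53,"x":0.0,"y":0.0,"z":0.0,"ax":0.0,"ay":0.0,"az":-5.06}
  grip_force: 30

```text
clock: 0.27
tcp_pos: [0.2024, 0.6436, 0.2497]
orientation: [-0.195, -3.136, 0.002]
contact_force: [0.3, 0.1, 1.4]
grip_width: 0.0656
gripper_force: 0.0
```

arm_command:
  rows:
    - {"fingers":0.53,"x":-0.025,"y":-0.031,"z":0,"ax":0,"ay":0,"az":0}
    - {"fingers":0.53,"x":-0.025,"y":-0.031,"z":0,"ax":0,"ay":0,"az":0}
    - {"fingers":0.53,"x":-0.025,"y":-0.031,"z":0,"ax":0,"ay":0,"az":0}
    - {"fingers":0.53,"x":-0.025,"y":-0.031,"z":0,"ax":0,"ay":0,"az":0}
    - {"fingers":0.53,"x":-0.025,"y":-0.031,"z":0.01,"ax":0,"ay":0,"az":0}
    - {"fingers":0.53,"x":-0.025,"y":-0.031,"z":0.01,"ax":0,"ay":0,"az":0}
    - {"fingers":0.53,"x":-0.025,"y":-0.031,"z":0.01,"ax":0,"ay":0,"az":0}
    - {"fingers":0.53,"x":-0.025,"y":-0.031,"z":0.01,"ax":0,"ay":0,"az":0}
    - {"fingers":0.53,"x":-0.025,"y":-0.031,"z":0.02,"ax":0,"ay":0,"az":0}
    - {"fingers":0.53,"x":-0.025,"y":-0.031,"z":0.02,"ax":0,"ay":0,"az":0}

```text
clock: 1.1
tcp_pos: [0.4091, 0.3072, 0.1727]
orientation: [0.201, 3.134, 0.002]
contact_force: [-0.1, 0.7, -0.4]
grip_width: 0.0655
gripper_force: 0.0
```

arm_command:
  rows:
    - {"fingers":0.53,"x":-0.025,"y":-0.031,"z":0.02,"ax":0,"ay":0,"az":0}
    - {"fingers":0.53,"x":0,"y":0,"z":0,"ax":0,"ay":0,"az":0}
    - {"fingers":0.53,"x":0,"y":0,"z":0,"ax":0,"ay":0,"az":0}
    - {"fingers":0.53,"x":0,"y":0,"z":0,"ax":0,"ay":0,"az":0}

```text
clock: 1.43
tcp_pos: [0.4275, 0.2775, 0.1541]
orientation: [-0.202, -3.135, -0.0]
contact_force: [-0.5, 0.7, -0.3]
grip_width: 0.0652
gripper_force: 0.0
```

```bash
python3 -c "
from h import *
plan((*LID,.022),ANG)"
```

```text
t 1.43 pos [0.4275 0.2775 0.1541] turn [ 0.01 -0.03 -0.03] shift [-10.3 -17.1 132.1] F [-0.5  0.7 -0.3] w 0.0652
```

arm_command:
  rows:
    - {"fingers":0.53,"x":-0.0103,"y":-0.0171,"z":0,"ax":0,"ay":0,"az":0}
    - {"fingers":0.53,"x":0,"y":0,"z":0.03,"ax":0,"ay":0,"az":0}
    - {"fingers":0.53,"x":0,"y":0,"z":0.03,"ax":0,"ay":0,"az":0}
    - {"fingers":0.53,"x":0,"y":0,"z":0.02,"ax":0,"ay":0,"az":0}
    - {"fingers":0.53,"x":0,"y":0,"z":0,"ax":0,"ay":0,"az":0}
    - {"fingers":0.53,"x":0,"y":0,"z":0,"ax":0,"ay":0,"az":0}

```text
clock: 1.93
tcp_pos: [0.4348, 0.2602, 0.0741]
orientation: [-0.197, -3.134, 0.001]
contact_force: [0.1, -0.7, 0.3]
grip_width: 0.0654
gripper_force: 0.0
```

```bash
python3 - <<'E'
from h import *
plan((*LID,.022),ANG)
a=grab('top');b=grab('side')
o=r.get_obs()['tcp_pos']; print(proj(b,o),proj(a,o))
u,v=proj(b,o)[0].astype(int)
c=lambda f,u,v:cv2.resize(f['frame'][max(v-50,0):v+50,u-50:u+50,::-1],(400,400),interpolation=cv2.INTER_CUBIC)
U,V=proj(a,o)[0].astype(int)
cv2.imwrite('pics/p2.png',np.hstack([c(b,u,v),c(a,U,V)]))
E
```

```text
t 1.93 pos [0.4348 0.2602 0.0741] turn [-0.03 -0.07  0.13] shift [-0.8 -0.9 52.1] F [ 0.1 -0.7  0.3] w 0.0654
[[250.82054917 203.98912994]] [[214.17120597 314.41245688]]
```

View pics/p2.png

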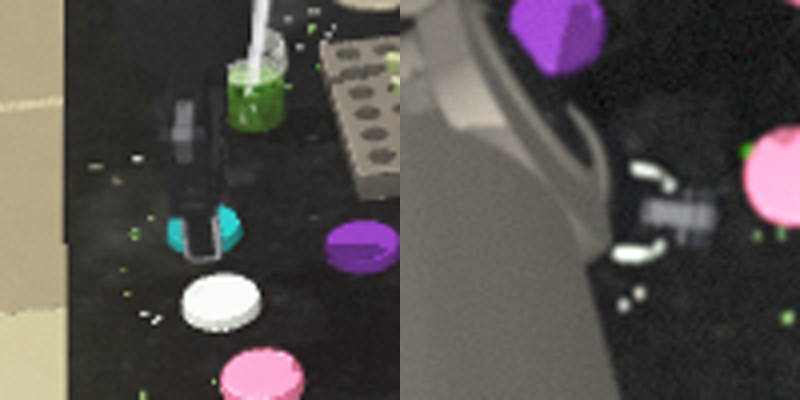

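The side view shows the fingers above the lid, with the near fingertip at crop (202,262), about (251,219) in the full image. The lid is at (256,229). Positions agree, so I'm descending.

arm_command:
  rows:
    - {"fingers":0.53,"x":-0.0008,"y":-0.0009,"z":0.025,"ax":0,"ay":0,"az":0}
    - {"fingers":0.53,"x":0,"y":0,"z":0.02,"ax":0,"ay":0,"az":0}
    - {"fingers":0.53,"x":0,"y":0,"z":0.007,"ax":0,"ay":0,"az":0}
    - {"fingers":0.53,"x":0,"y":0,"z":0,"ax":0,"ay":0,"az":0}
    - {"fingers":0.53,"x":0,"y":0,"z":0,"ax":0,"ay":0,"az":0}

```text
clock: 2.45
tcp_pos: [0.4369, 0.2585, 0.0232]
orientation: [0.201, 3.134, 0.001]
contact_force: [-0.1, -0.6, 0.1]
grip_width: 0.0653
gripper_force: 0.0
```

arm_command:
  rows:
    - {"fingers":0.4,"x":0,"y":0,"z":0.002,"ax":0,"ay":0,"az":0}
    - {"fingers":0.3,"x":0,"y":0,"z":0,"ax":0,"ay":0,"az":0}
    - {"fingers":0.2,"x":0,"y":0,"z":0,"ax":0,"ay":0,"az":0}
    - {"fingers":-0.2,"x":0,"y":0,"z":0,"ax":0,"ay":0,"az":0}
    - {"fingers":-0.2,"x":0,"y":0,"z":0,"ax":0,"ay":0,"az":0}
    - {"fingers":-0.2,"x":0,"y":0,"z":0,"ax":0,"ay":0,"az":0}

```text
clock: 2.95
tcp_pos: [0.4369, 0.2583, 0.0213]
orientation: [0.201, 3.134, 0.002]
contact_force: [-1.1, -1.3, 7.9]
grip_width: 0.0483
gripper_force: 29.5
```

arm_command:
  rows:
    - {"fingers":0.35,"x":0,"y":0,"z":0,"ax":0,"ay":0,"az":0}
    - {"fingers":0.35,"x":0,"y":0,"z":-0.003,"ax":0,"ay":0,"az":0}
    - {"fingers":0.35,"x":0,"y":0,"z":0,"ax":0,"ay":0,"az":0}
    - {"fingers":-0.2,"x":0,"y":0,"z":0,"ax":0,"ay":0,"az":0}
    - {"fingers":-0.2,"x":0,"y":0,"z":0,"ax":0,"ay":0,"az":0}
    - {"fingers":-0.2,"x":0,"y":0,"z":0,"ax":0,"ay":0,"az":0}
    - {"fingers":-0.2,"x":0,"y":0,"z":0,"ax":0,"ay":0,"az":0}

```text
clock: 3.53
tcp_pos: [0.4366, 0.258, 0.0239]
orientation: [0.201, 3.135, 0.001]
contact_force: [-1.9, -0.9, 9.3]
grip_width: 0.0476
gripper_force: 29.3
```

```bash
python3 -c "
from h import *
for i in range(2): plan((*LID,.12),ANG); r.grab_frame('top')
plan((.5777,-.0404,.12),ANG)"
```

```text
t 3.53 pos [0.4366 0.258  0.0239] turn [ 0.02  0.01 -0.02] shift [  1.2   1.1 -96.1] F [-1.9 -0.9  9.3] w 0.0476
t 3.58 pos [0.4366 0.258  0.0239] turn [ 0.03  0.02 -0.02] shift [  1.2   1.  -96.1] F [-1.7 -1.6  8.9] w 0.0478
t 3.63 pos [0.4366 0.258  0.0239] turn [ 0.02  0.01 -0.02] shift [-178.1 -278.   -96.1] F [-2.  -0.6  9. ] w 0.0481
```

arm_command:
  rows:
    - {"fingers":-0.2,"x":0,"y":0,"z":-0.02,"ax":0,"ay":0,"az":0}
    - {"fingers":-0.2,"x":0,"y":0,"z":-0.036,"ax":0,"ay":0,"az":0}
    - {"fingers":-0.2,"x":0,"y":0,"z":-0.03,"ax":0,"ay":0,"az":0}
    - {"fingers":-0.2,"x":0,"y":0,"z":-0.01,"ax":0,"ay":0,"az":0}
    - {"fingers":-0.2,"x":-0.017,"y":-0.027,"z":0,"ax":0,"ay":0,"az":0}
    - {"fingers":-0.2,"x":-0.017,"y":-0.027,"z":0,"ax":0,"ay":0,"az":0}
    - {"fingers":-0.2,"x":-0.017,"y":-0.027,"z":0,"ax":0,"ay":0,"az":0}
    - {"fingers":-0.2,"x":-0.017,"y":-0.027,"z":0,"ax":0,"ay":0,"az":0}
    - {"fingers":-0.2,"x":-0.017,"y":-0.027,"z":0,"ax":0,"ay":0,"az":0}
    - {"fingers":-0.2,"x":-0.017,"y":-0.027,"z":0,"ax":0,"ay":0,"az":0}

```text
clock: 4.47
tcp_pos: [0.5169, 0.0827, 0.1188]
orientation: [-0.201, -3.135, 0.0]
contact_force: [0.7, 0.3, 0.1]
grip_width: 0.0474
gripper_force: 30.9
```

arm_command:
  rows:
    - {"fingers":-0.2,"x":-0.017,"y":-0.027,"z":0,"ax":0,"ay":0,"az":0}
    - {"fingers":-0.2,"x":-0.017,"y":-0.027,"z":0,"ax":0,"ay":0,"az":0}
    - {"fingers":-0.2,"x":-0.017,"y":-0.027,"z":0,"ax":0,"ay":0,"az":0}
    - {"fingers":-0.2,"x":-0.017,"y":-0.027,"z":0,"ax":0,"ay":0,"az":0}
    - {"fingers":-0.2,"x":0,"y":0,"z":0,"ax":0,"ay":0,"az":0}
    - {"fingers":-0.2,"x":0,"y":0,"z":0,"ax":0,"ay":0,"az":0}
    - {"fingers":-0.2,"x":0,"y":0,"z":0,"ax":0,"ay":0,"az":0}

```text
clock: 5.05
tcp_pos: [0.5699, -0.0311, 0.1186]
orientation: [-0.201, -3.134, -0.001]
contact_force: [0.7, 0.8, -0.1]
grip_width: 0.0473
gripper_force: 30.9
```

```bash
python3 -c "
from h import *
plan((.5777,-.0404,.075),ANG)"
```

```text
t 5.05 pos [ 0.5699 -0.0311  0.1186] turn [ 0.02 -0.08 -0.01] shift [-9.  -8.2 43.6] F [ 0.7  0.8 -0.1] w 0.0473
```

arm_command:
  rows:
    - {"fingers":-0.2,"x":-0.0102,"y":-0.0084,"z":0.01,"ax":0,"ay":0,"az":0}
    - {"fingers":-0.2,"x":0,"y":0,"z":0.03,"ax":0,"ay":0,"az":0}
    - {"fingers":-0.2,"x":0,"y":0,"z":0.012,"ax":0,"ay":0,"az":0}
    - {"fingers":-0.2,"x":0,"y":0,"z":0,"ax":0,"ay":0,"az":0}
    - {"fingers":-0.2,"x":0,"y":0,"z":0,"ax":0,"ay":0,"az":0}

```text
clock: 5.47
tcp_pos: [0.5783, -0.0399, 0.0666]
orientation: [-0.198, -3.132, -0.001]
contact_force: [-0.1, 0.2, 0.1]
grip_width: 0.0471
gripper_force: 31.0
```

```bash
python3 - <<'E'
from h import *
plan((.5777,-.0404,.048),ANG)
a=grab('top');b=grab('side')
o=r.get_obs()['tcp_pos']; u,v=proj(b,o)[0].astype(int);U,V=proj(a,o)[0].astype(int); print(u,v,U,V)
c=lambda f,u,v:cv2.resize(f['frame'][v-40:v+40,u-40:u+40,::-1],(400,400),interpolation=cv2.INTER_CUBIC)
cv2.imwrite('pics/p3.png',np.hstack([c(b,u,v+10),c(a,U,V)]))
E
```

```text
t 5.47 pos [ 0.5783 -0.0399  0.0666] turn [ 0.01 -0.16  0.09] shift [ 0.6 -0.6 18.6] F [-0.1  0.2  0.1] w 0.0471
336 283 370 241
```

View pics/p3.png

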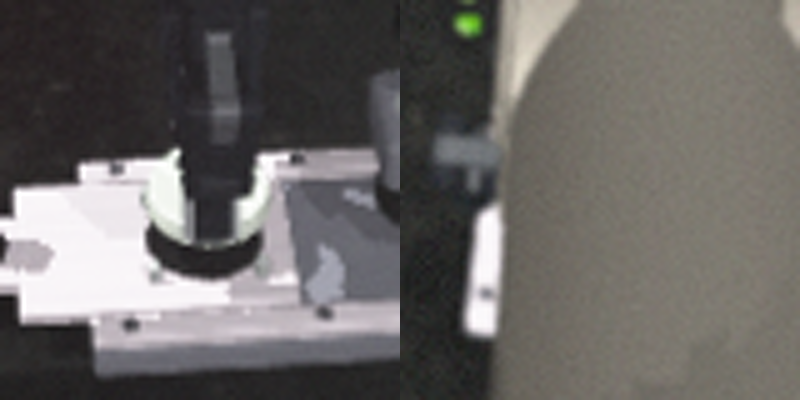

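```bash
python3 - <<'E'
from h import *
b=load('side'); s0=cv2.imread('pics/side0.png')
g=s0.max(2); m=np.zeros_like(g); m[288:312,320:355]=(g[288:312,320:355]<75)
n,l,st,ce=cv2.connectedComponentsWithStats(m); i=1+st[1:,4].argmax(); print('seat0',st[i],ce[i],plane(b,*ce[i],.024))
cnt=cv2.findContours((l==i).astype(np.uint8),0,1)[0][0]; e=cv2.fitEllipse(cnt); print(e,plane(b,*e[0],.024))
f=b['frame'].astype(int)
for v in range(284,304,2): print(v,' '.join('%3d'%x for x in f[v,318:358].max(1)))
# predicted lid outline if centred over the seat / at TCP
o=r.get_obs()['tcp_pos']; th=np.linspace(0,2*np.pi,73)
for zz in (.0527,.0427):
    q=proj(b,np.c_[o[0]+.025*np.cos(th),o[1]+.025*np.sin(th),0*th+zz]); print(zz,'u',q[:,0].min(),q[:,0].max(),'v',q[:,1].min(),q[:,1].max())
E
```

```text
seat0 [326 293  22  15 268] [336.16791045 299.98134328] [ 0.58003603 -0.0408104   0.024     ]
((336.16741943359375, 299.97784423828125), (14.62533187866211, 21.130077362060547), 93.56710052490234) [ 0.58003714 -0.04080073  0.024     ]
284  55  67  70  80  85 108 105 109 110 114 137 201 243 193  44  44  47  46  43  43  44  45  47  43  45  41  45  44  60 159 249 249 249 246 245 235  77  80  95 154
286 110 110 145 241 241 242 241 242 242 247 252 251 243 161  64  41  46  45  46  42  46  47  45  45  44  46  45  45  86 184 229 250 247 202 197 189 171 171 165 161
288 208 212 234 233 235 235 235 241 250 246 245 246 246 238  81  44  48  50  54  54  55  51  51  48  47  49  44  45  82 208 251 231 233 192 180 176 176 172 153 152
290 239 237 238 239 239 237 222 226 247 246 246 245 245 240 148  46  46  44  54  56  55  55  55  53  52  51  46  45 119 241 250 224 181 174 147 155 114 108  96  96
292 240 240 239 239 240 234 166 215 251 246 246 245 244 242 192  75  60  48  48  46  49  49  47  49  59  94 125 172 221 251 247 199 163 190 183 111 114 113 111  98
294 239 239 240 239 238 236 209 188 230 243 2
[... 238 characters left out ...]
 190 182 181 184 184 178 142 113 113 115 115
298 237 238 237 237 237 237 233 172  58 130 210 216 218 213 180 136 125  47  49  49  46  49  49  52  93 164 197 200 192 170 153 185 184 187 186 177 112 113 113 113
300 240 240 241 240 241 240 233  87  47  47  52  88 152 185 180 153 128  57  57  58  58  57  63  77 115 151 175 140  42  46 106 185 185 186 186 175 122 113 112 112
302 248 248 248 248 248 248 243 137  50  50  49  45  45  40  40  40  52  60  74 121  85  80  78  59  41  41  39  38  41  53 121 184 181 182 181 178 154 113 111 112
0.0527 u 323.4311893677518 349.0102988364191 v 280.7708029617183 298.7458123854457
0.0427 u 323.4516969796242 348.849335064928 v 284.394110445511 302.3933331991075
```

The lid is held level above the seat: lid edges at u≈324 to 349, seat disc centred at (336,300). The two views put the lid about 0.6 to 1.5 mm short in press x and about 0.6 mm off in y. I'll correct that and lower it.

arm_command:
  rows:
    - {"fingers":-0.2,"x":-0.001,"y":-0.0006,"z":0,"ax":0,"ay":0,"az":0}
    - {"fingers":-0.2,"x":0,"y":0,"z":0.005,"ax":0,"ay":0,"az":0}
    - {"fingers":-0.2,"x":0,"y":0,"z":0.005,"ax":0,"ay":0,"az":0}
    - {"fingers":-0.2,"x":0,"y":0,"z":0.002,"ax":0,"ay":0,"az":0}
    - {"fingers":-0.2,"x":0,"y":0,"z":0,"ax":0,"ay":0,"az":0}
    - {"fingers":-0.2,"x":0,"y":0,"z":0,"ax":0,"ay":0,"az":0}

```text
clock: 6.07
tcp_pos: [0.5798, -0.0418, 0.0548]
orientation: [-0.201, -3.134, -0.0]
contact_force: [-1.0, 0.7, -0.5]
grip_width: 0.047
gripper_force: 30.9
```

arm_command:
  rows:
    - {"fingers":-0.2,"x":0,"y":0,"z":0.002,"ax":0,"ay":0,"az":0}
    - {"fingers":-0.2,"x":0,"y":0,"z":0.002,"ax":0,"ay":0,"az":0}
    - {"fingers":-0.2,"x":0,"y":0,"z":0,"ax":0,"ay":0,"az":0}
    - {"fingers":-0.2,"x":0,"y":0,"z":0,"ax":0,"ay":0,"az":0}

```text
clock: 6.4
tcp_pos: [0.5803, -0.0416, 0.051]
orientation: [-0.201, -3.135, -0.0]
contact_force: [-1.3, 2.3, -0.5]
grip_width: 0.0474
gripper_force: 30.9
```

arm_command:
  rows:
    - {"fingers":-0.2,"x":0.0006,"y":0.0008,"z":0,"ax":0,"ay":0,"az":0}
    - {"fingers":-0.2,"x":0,"y":0,"z":0.0015,"ax":0,"ay":0,"az":0}
    - {"fingers":-0.2,"x":0,"y":0,"z":0.001,"ax":0,"ay":0,"az":0}
    - {"fingers":-0.2,"x":0,"y":0,"z":0,"ax":0,"ay":0,"az":0}
    - {"fingers":-0.2,"x":0,"y":0,"z":0,"ax":0,"ay":0,"az":0}

```text
clock: 6.82
tcp_pos: [0.58, -0.0414, 0.0487]
orientation: [0.202, 3.135, -0.0]
contact_force: [0.8, 0.4, 0.6]
grip_width: 0.0474
gripper_force: 31.1
```

arm_command:
  rows:
    - {"fingers":-0.2,"x":0,"y":0,"z":0.001,"ax":0,"ay":0,"az":0}
    - {"fingers":-0.2,"x":0,"y":0,"z":0,"ax":0,"ay":0,"az":0}
    - {"fingers":-0.2,"x":0,"y":0,"z":0,"ax":0,"ay":0,"az":0}

```text
clock: 7.07
tcp_pos: [0.5803, -0.0414, 0.0481]
orientation: [0.202, 3.134, -0.0]
contact_force: [-0.5, -0.9, 4.6]
grip_width: 0.0476
gripper_force: 31.7
```

Seated, with 4.6 N of contact. Now release and rise.

arm_command:
  rows:
    - {"fingers":0.25,"x":0,"y":0,"z":0,"ax":0,"ay":0,"az":0}
    - {"fingers":0.4,"x":0,"y":0,"z":0,"ax":0,"ay":0,"az":0}
    - {"fingers":0.5,"x":0,"y":0,"z":0,"ax":0,"ay":0,"az":0}
    - {"fingers":0.5,"x":0,"y":0,"z":0,"ax":0,"ay":0,"az":0}
    - {"fingers":0.5,"x":0,"y":0,"z":-0.01,"ax":0,"ay":0,"az":0}
    - {"fingers":0.5,"x":0,"y":0,"z":-0.03,"ax":0,"ay":0,"az":0}
    - {"fingers":0.5,"x":0,"y":0,"z":-0.03,"ax":0,"ay":0,"az":0}
    - {"fingers":0.5,"x":0,"y":0,"z":-0.01,"ax":0,"ay":0,"az":0}

```text
clock: 7.73
tcp_pos: [0.5821, -0.0414, 0.1322]
orientation: [0.202, 3.129, 0.001]
contact_force: [0.1, 0.2, -0.2]
grip_width: 0.0638
gripper_force: 0.0
```

arm_command:
  rows:
    - {"fingers":-1,"x":0.04,"y":0,"z":0,"ax":0,"ay":0,"az":0}
    - {"fingers":-1,"x":0.04,"y":0,"z":0,"ax":0,"ay":0,"az":0}
    - {"fingers":-1,"x":0.04,"y":0,"z":0,"ax":0,"ay":0,"az":0}
    - {"fingers":-1,"x":0,"y":0,"z":0,"ax":0,"ay":0,"az":0}
    - {"fingers":-1,"x":0,"y":0,"z":0,"ax":0,"ay":0,"az":0}

```text
clock: 8.15
tcp_pos: [0.4582, -0.0257, 0.1278]
orientation: [-0.2, -3.133, -0.0]
contact_force: [0.9, 0.0, -0.1]
grip_width: 0.003
gripper_force: 0.0
```

```bash
python3 - <<'E'
from h import *
plan((.5777,-.0404,.048),ANG)
a=grab('top');b=grab('side')
c=lambda f,u,v:cv2.resize(f['frame'][v-40:v+40,u-40:u+40,::-1],(400,400),interpolation=cv2.INTER_CUBIC)
cv2.imwrite('pics/p4.png',np.hstack([c(b,330,293),c(a,370,255)]))
E
```

```text
t 8.15 pos [ 0.4582 -0.0257  0.1278] turn [ 0.01 -0.11  0.01] shift [-120.4    0.6   79.8] F [ 0.9  0.  -0.1] w 0.003
```

View pics/p4.png

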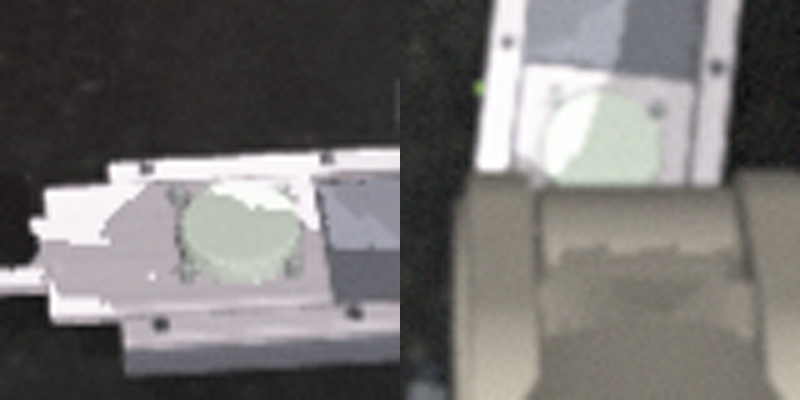

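The lid lies flat and centred between all four pins: side pins at crop (180,195), (187,268), (290,190) and (293,265), lid at (240,230). Next, push the post with the fingers shut.

arm_command:
  rows:
    - {"fingers":-1,"x":0.005,"y":0.0006,"z":0,"ax":0,"ay":0,"az":0}
    - {"fingers":-1,"x":0,"y":0,"z":0.03,"ax":0,"ay":0,"az":0}
    - {"fingers":-1,"x":0,"y":0,"z":0.03,"ax":0,"ay":0,"az":0}
    - {"fingers":-1,"x":0,"y":0,"z":0.016,"ax":0,"ay":0,"az":0}
    - {"fingers":-1,"x":0,"y":0,"z":0,"ax":0,"ay":0,"az":0}
    - {"fingers":-1,"x":0,"y":0,"z":0,"ax":0,"ay":0,"az":0}

```text
clock: 8.75
tcp_pos: [0.4562, -0.0247, 0.0513]
orientation: [-0.202, -3.134, 0.001]
contact_force: [0.3, 0.4, 0.9]
grip_width: 0.0001
gripper_force: 0.0
```

arm_command:
  rows:
    - {"fingers":-1,"x":-0.006,"y":0,"z":0,"ax":0,"ay":0,"az":0}
    - {"fingers":-1,"x":-0.006,"y":0,"z":0,"ax":0,"ay":0,"az":0}
    - {"fingers":-1,"x":-0.006,"y":0,"z":0,"ax":0,"ay":0,"az":0}
    - {"fingers":-1,"x":-0.006,"y":0,"z":0,"ax":0,"ay":0,"az":0}
    - {"fingers":-1,"x":-0.006,"y":0,"z":0,"ax":0,"ay":0,"az":0}
    - {"fingers":-1,"x":-0.006,"y":0,"z":0,"ax":0,"ay":0,"az":0}

```text
clock: 9.25
tcp_pos: [0.4924, -0.0291, 0.052]
orientation: [0.201, 3.135, 0.0]
contact_force: [-1.5, 0.7, 0.4]
grip_width: -0.0001
gripper_force: 0.9
```

arm_command:
  rows:
    - {"fingers":-1,"x":-0.006,"y":0,"z":0,"ax":0,"ay":0,"az":0}
    - {"fingers":-1,"x":-0.006,"y":0,"z":0,"ax":0,"ay":0,"az":0}
    - {"fingers":-1,"x":-0.006,"y":0,"z":0,"ax":0,"ay":0,"az":0}
    - {"fingers":-1,"x":-0.006,"y":0,"z":0,"ax":0,"ay":0,"az":0}
    - {"fingers":-1,"x":-0.006,"y":0,"z":0,"ax":0,"ay":0,"az":0}
    - {"fingers":-1,"x":-0.006,"y":0,"z":0,"ax":0,"ay":0,"az":0}
    - {"fingers":-1,"x":-0.006,"y":0,"z":0,"ax":0,"ay":0,"az":0}
    - {"fingers":-1,"x":-0.006,"y":0,"z":0,"ax":0,"ay":0,"az":0}
    - {"fingers":-1,"x":-0.004,"y":0,"z":0,"ax":0,"ay":0,"az":0}

```text
clock: 10.0
tcp_pos: [0.5441, -0.0357, 0.0516]
orientation: [0.201, 3.135, 0.0]
contact_force: [-1.4, 1.6, 0.6]
grip_width: -0.0002
gripper_force: 0.8
```

arm_command:
  rows:
    - {"fingers":-1,"x":-0.003,"y":0,"z":0,"ax":0,"ay":0,"az":0}
    - {"fingers":-1,"x":-0.003,"y":0,"z":0,"ax":0,"ay":0,"az":0}
    - {"fingers":-1,"x":0,"y":0,"z":0,"ax":0,"ay":0,"az":0}

```text
clock: 10.25
tcp_pos: [0.55, -0.0367, 0.0517]
orientation: [0.201, 3.134, -0.0]
contact_force: [0.8, 0.2, 0.1]
grip_width: -0.0002
gripper_force: 0.0
```

arm_command:
  rows:
    - {"fingers":-1,"x":-0.002,"y":0,"z":0,"ax":0,"ay":0,"az":0}
    - {"fingers":-1,"x":-0.002,"y":0,"z":0,"ax":0,"ay":0,"az":0}
    - {"fingers":-1,"x":-0.001,"y":0,"z":0,"ax":0,"ay":0,"az":0}

```text
clock: 10.5
tcp_pos: [0.5542, -0.0374, 0.0517]
orientation: [-0.201, -3.135, 0.0]
contact_force: [-1.8, 1.1, -0.4]
grip_width: 0.0
gripper_force: 0.8
```

arm_command:
  rows:
    - {"fingers":-1,"x":-0.001,"y":0,"z":0,"ax":0,"ay":0,"az":0}
    - {"fingers":-1,"x":-0.001,"y":0,"z":0,"ax":0,"ay":0,"az":0}
    - {"fingers":-1,"x":-0.001,"y":0,"z":0,"ax":0,"ay":0,"az":0}

```text
clock: 10.75
tcp_pos: [0.5571, -0.0377, 0.0516]
orientation: [-0.201, -3.135, 0.0]
contact_force: [-1.5, 0.2, 1.1]
grip_width: -0.0004
gripper_force: 0.8
```

arm_command:
  rows:
    - {"fingers":-1,"x":-0.001,"y":0,"z":0,"ax":0,"ay":0,"az":0}
    - {"fingers":-1,"x":-0.001,"y":0,"z":0,"ax":0,"ay":0,"az":0}
    - {"fingers":-1,"x":-0.001,"y":0,"z":0,"ax":0,"ay":0,"az":0}

```text
clock: 11.0
tcp_pos: [0.5574, -0.0378, 0.0513]
orientation: [-0.201, -3.129, -0.0]
contact_force: [-11.1, 1.4, 9.6]
grip_width: -0.0
gripper_force: 5.8
```

arm_command:
  rows:
    - {"fingers":-1,"x":-0.001,"y":0,"z":0,"ax":0,"ay":0,"az":0}
    - {"fingers":-1,"x":-0.001,"y":0,"z":0,"ax":0,"ay":0,"az":0}

```text
clock: 11.17
tcp_pos: [0.5575, -0.0378, 0.051]
orientation: [-0.201, -3.125, -0.0]
contact_force: [-16.6, 2.1, 12.2]
grip_width: 0.0003
gripper_force: 8.2
```

Hard stop reached at 16.6 N. Back off, rise and move over the knob.

arm_command:
  rows:
    - {"fingers":-1,"x":0.015,"y":0,"z":0,"ax":0,"ay":0,"az":0}
    - {"fingers":-1,"x":0,"y":0,"z":-0.02,"ax":0,"ay":0,"az":0}
    - {"fingers":-1,"x":0,"y":0,"z":-0.035,"ax":0,"ay":0,"az":0}
    - {"fingers":-1,"x":0,"y":0,"z":-0.035,"ax":0,"ay":0,"az":0}
    - {"fingers":-1,"x":0,"y":0,"z":-0.035,"ax":0,"ay":0,"az":0}
    - {"fingers":-1,"x":0,"y":0,"z":-0.012,"ax":0,"ay":0,"az":0}
    - {"fingers":-1,"x":0,"y":0,"z":0,"ax":0,"ay":0,"az":0}
    - {"fingers":-1,"x":0,"y":0,"z":0,"ax":0,"ay":0,"az":0}
    - {"fingers":-1,"x":0,"y":0,"z":0,"ax":0,"ay":0,"az":0}

```text
clock: 11.92
tcp_pos: [0.5469, -0.0363, 0.1878]
orientation: [-0.201, -3.134, 0.0]
contact_force: [0.4, 0.3, 0.2]
grip_width: -0.0004
gripper_force: 0.0
```

```bash
python3 - <<'E'
from h import *
plan((.665,-.0515,.175),ANG)
a=grab('top');b=grab('side')
c=lambda f,u,v:cv2.resize(f['frame'][v-50:v+50,u-50:u+50,::-1],(500,500),interpolation=cv2.INTER_CUBIC)
cv2.imwrite('pics/p5.png',c(b,370,285))
E
```

```text
t 11.92 pos [ 0.5469 -0.0363  0.1878] turn [-0.01 -0.05 -0.01] shift [-119.1   -0.    12.8] F [0.4 0.3 0.2] w -0.0004
```

View pics/p5.png

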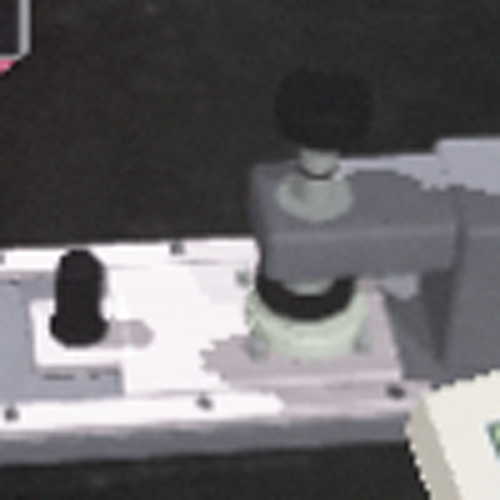

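The slide is home: post at crop (78,300), lid under the foot at (305,320), and the groove ring at (320,172) above the guide. Next, go over the knob and come down to contact.

arm_command:
  rows:
    - {"fingers":-1,"x":-0.03,"y":0,"z":0,"ax":0,"ay":0,"az":0}
    - {"fingers":-1,"x":-0.03,"y":0,"z":0,"ax":0,"ay":0,"az":0}
    - {"fingers":-1,"x":-0.03,"y":0,"z":0,"ax":0,"ay":0,"az":0}
    - {"fingers":-1,"x":-0.029,"y":0,"z":0,"ax":0,"ay":0,"az":0}
    - {"fingers":-1,"x":0,"y":0,"z":0.01,"ax":0,"ay":0,"az":0}
    - {"fingers":-1,"x":0,"y":0,"z":0.01,"ax":0,"ay":0,"az":0}
    - {"fingers":-1,"x":0,"y":0,"z":0,"ax":0,"ay":0,"az":0}
    - {"fingers":-1,"x":0,"y":0,"z":0,"ax":0,"ay":0,"az":0}
    - {"fingers":-1,"x":0,"y":0,"z":0,"ax":0,"ay":0,"az":0}

```text
clock: 12.77
tcp_pos: [0.6643, -0.0514, 0.1684]
orientation: [-0.201, -3.134, -0.0]
contact_force: [-0.6, -0.1, 0.1]
grip_width: -0.0004
gripper_force: 0.0
```

arm_command:
  rows:
    - {"fingers":-1,"x":0,"y":0,"z":0.002,"ax":0,"ay":0,"az":0}
    - {"fingers":-1,"x":0,"y":0,"z":0.001,"ax":0,"ay":0,"az":0}
    - {"fingers":-1,"x":0,"y":0,"z":0,"ax":0,"ay":0,"az":0}

```text
clock: 13.02
tcp_pos: [0.6651, -0.0514, 0.166]
orientation: [0.201, 3.135, 0.0]
contact_force: [-0.5, 0.7, 0.3]
grip_width: 0.0001
gripper_force: 0.0
```

arm_command:
  rows:
    - {"fingers":-1,"x":0,"y":0,"z":0.002,"ax":0,"ay":0,"az":0}
    - {"fingers":-1,"x":0,"y":0,"z":0.001,"ax":0,"ay":0,"az":0}
    - {"fingers":-1,"x":0,"y":0,"z":0,"ax":0,"ay":0,"az":0}

```text
clock: 13.27
tcp_pos: [0.6651, -0.0515, 0.1625]
orientation: [-0.201, -3.135, -0.0]
contact_force: [-0.7, 0.2, 0.1]
grip_width: 0.0003
gripper_force: 0.0
```

arm_command:
  rows:
    - {"fingers":-1,"x":0,"y":0,"z":0.001,"ax":0,"ay":0,"az":0}
    - {"fingers":-1,"x":0,"y":0,"z":0,"ax":0,"ay":0,"az":0}

```text
clock: 13.43
tcp_pos: [0.6652, -0.0515, 0.1615]
orientation: [-0.201, -3.135, 0.0]
contact_force: [-0.0, 0.1, 0.6]
grip_width: -0.0001
gripper_force: 0.0
```

arm_command:
  rows:
    - {"fingers":-1,"x":0,"y":0,"z":0.001,"ax":0,"ay":0,"az":0}
    - {"fingers":-1,"x":0,"y":0,"z":0,"ax":0,"ay":0,"az":0}

```text
clock: 13.6
tcp_pos: [0.6654, -0.0515, 0.1607]
orientation: [0.201, 3.135, 0.0]
contact_force: [-0.8, 0.8, 1.6]
grip_width: 0.0
gripper_force: 0.8
```

arm_command:
  rows:
    - {"fingers":-1,"x":0,"y":0,"z":0.001,"ax":0,"ay":0,"az":0}
    - {"fingers":-1,"x":0,"y":0,"z":0,"ax":0,"ay":0,"az":0}

```text
clock: 13.77
tcp_pos: [0.6654, -0.0515, 0.1598]
orientation: [0.201, 3.135, 0.0]
contact_force: [0.0, -0.3, 1.5]
grip_width: 0.0
gripper_force: 0.9
```

Contact is at TCP z≈0.161, as predicted, so the target is z≈0.146.

arm_command:
  rows:
    - {"fingers":-1,"x":0,"y":0,"z":0.002,"ax":0,"ay":0,"az":0}
    - {"fingers":-1,"x":0,"y":0,"z":0.002,"ax":0,"ay":0,"az":0}
    - {"fingers":-1,"x":0,"y":0,"z":0.002,"ax":0,"ay":0,"az":0}
    - {"fingers":-1,"x":0,"y":0,"z":0.002,"ax":0,"ay":0,"az":0}
    - {"fingers":-1,"x":0,"y":0,"z":0.002,"ax":0,"ay":0,"az":0}
    - {"fingers":-1,"x":0,"y":0,"z":0.001,"ax":0,"ay":0,"az":0}
    - {"fingers":-1,"x":0,"y":0,"z":0,"ax":0,"ay":0,"az":0}
    - {"fingers":-1,"x":0,"y":0,"z":0,"ax":0,"ay":0,"az":0}
    - {"fingers":-1,"x":0,"y":0,"z":0,"ax":0,"ay":0,"az":0}

```text
clock: 14.52
tcp_pos: [0.6655, -0.0515, 0.1496]
orientation: [0.201, 3.135, 0.0]
contact_force: [-3.8, -0.1, 8.8]
grip_width: -0.0002
gripper_force: 4.5
```

arm_command:
  rows:
    - {"fingers":-1,"x":0,"y":0,"z":0.0015,"ax":0,"ay":0,"az":0}
    - {"fingers":-1,"x":0,"y":0,"z":0.0015,"ax":0,"ay":0,"az":0}
    - {"fingers":-1,"x":0,"y":0,"z":0.0008,"ax":0,"ay":0,"az":0}
    - {"fingers":-1,"x":0,"y":0,"z":0,"ax":0,"ay":0,"az":0}
    - {"fingers":-1,"x":0,"y":0,"z":0,"ax":0,"ay":0,"az":0}
    - {"fingers":-1,"x":0,"y":0,"z":0,"ax":0,"ay":0,"az":0}

```text
clock: 15.02
tcp_pos: [0.6655, -0.0515, 0.1462]
orientation: [0.201, 3.134, 0.001]
contact_force: [-4.1, 1.8, 11.8]
grip_width: 0.0002
gripper_force: 5.7
```

```bash
python3 - <<'E'
from h import *
b=grab('side')
c=lambda f,u,v:cv2.resize(f['frame'][v-50:v+50,u-50:u+50,::-1],(600,600),interpolation=cv2.INTER_CUBIC)
cv2.imwrite('pics/p6.png',c(b,370,285))
plan((.665,-.0515,.146),ANG)
E
```

```text
t 15.07 pos [ 0.6655 -0.0515  0.1462] turn [ 0.02  0.03 -0.02] shift [ 0.5 -0.1  0.2] F [-4.2 -0.1 12.1] w -0.0001
```

View pics/p6.png

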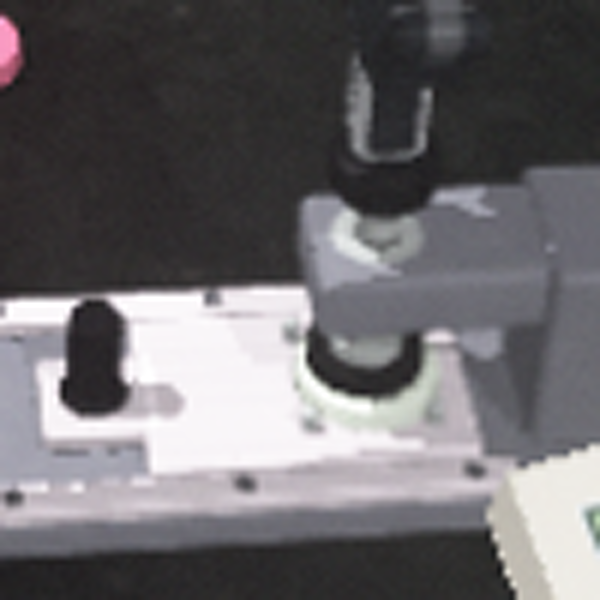

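The foot (crop 362,355) bears on the lid, and the groove (380,240) is level with the guide's top. The force is 12 N at z=0.1462, about 14.8 mm of travel. Handing in.

```bash
python3 -c "
from bench import r
print(r.hand_in())"
```

```text
the job is handed in; nothing more can be done
None
```

I seated the right-way-up lid rim down between the four pins, pushed the slide home to its hard stop, and handed in at 15 s with the knob held at about 14.8 mm (12 N); the spare lid, cup and dropper bottle were not touched.

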